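Gauge a blind bore and record its depth

TASK

Measure how deep the blind bore in the steel block is: take the depth gauge out of its stand, lower it upright into the bore until the rod bottoms under a firm push of about 12 N (never over 30 N) with its sliding collar flat on the top of the block, and leave it standing there, collar still down on the block. Then slide the rider along the rule to the same depth as the gauge shows. Leave everything else on the bench where it is.

Things in the scene. Friction and masses are not known exactly. Their poses are not given: they have to be found in the camera images.
- stand: grey plastic stand, fixed, 70 x 70 x 40 mm high, with a 12 mm hole in the middle of its top in which the gauge waits upright; origin under its centre, z up
- block: plain steel block, fixed, 70 x 70 x 80 mm high, with one blind bore in the middle of its top; the bottom of the bore is the face of a plug inside the block (not measured; the rules call it plug); origin under its centre, z up
- bore (a point): centre of the bore's mouth, on the top face of the block, 80 mm above the bench; z up. The bore is 9.5 mm wide, with a 1.5 mm chamfer, and straight. It has a flat bottom of hard rubber (it gives well under 1 mm under the push) whose depth differs from time to time, anywhere from 28 to 58 mm: it is known only by gauging
- gauge_head (a point): centre of the gauge's head, a square aluminium grip 18 x 18 mm and 40 mm high, sides along x and y; z up the rod. The gauge weighs about 130 g. The head's underside is 20 mm below this point; the 8 mm round steel rod runs down from it to its tip, 120 mm below this point. In the stand the tip is 22 mm down in the hole and the collar rests on the stand's top
- gauge_tip (a point): the lower end of the gauge's rod, on its axis; z up the rod
- collar_face (a point): centre of the underside of the sliding collar, a steel disc 30 mm across and 10 mm thick around the rod; z up the rod
- collar (a joint): the gauge's reading: how far the rod's tip stands out below the collar's underside, in m (0 to 0.08). The collar grips the rod by friction: it stays where it is left and needs about 2.5 N to slide. It starts at 0.022, and when the gauge is lowered into the bore the block's top pushes it up the rod, so that with the collar on the block and the rod bottomed it reads the depth of the bore
- rule: aluminium rule, fixed, 44 x 130 x 14 mm high, with a tick every 5 mm along its y; origin under its centre, its length along y, z up
- rider_mid (a point): centre of the rider, an upright steel block 20 x 20 mm and 36 mm high on the rule, its sides along the rule's x and y; it stands from 14 to 50 mm above the bench
- rider (a joint): depth shown by the rider, in m (0 to 0.07): 0 is its end stop, 35 mm to the -y side of the rule's middle, and it grows 1:1 as the rider slides towards the rule's +y. It needs about 1.5 N to slide and stays where it is left
- dish_a: kidney-shaped steel dish, 200 x 105 x 35 mm; origin under its middle; loose, to be left alone
- dish_b: second kidney-shaped steel dish, same size; origin under its middle; loose, to be left alone
- bowl: round steel bowl, 120 mm across, 50 mm high; origin under its centre; loose, to be left alone
- forceps_a: ring-handled steel forceps lying flat, 200 mm long along x, 6 mm high; loose, to be left alone
- forceps_b: second ring-handled steel forceps lying flat, same size; loose, to be left alone
- bottle: white plastic bottle, 60 mm across, 130 mm high; origin under its centre; loose, to be left alone
- jar: clear jar with a steel cap, 60 mm across, 60 mm high; origin under its centre; loose, to be left alone

How it is judged:
On the way:
1. the gauge's rod is pressed onto the bottom of the bore with more than 7 N, upright, with the collar flat on the block (z of gauge_tip in the frame of bore below -0.024 m and horizontal distance between gauge_tip and bore below 0.003 m and angle between gauge_tip's own z axis and vertical below 0.07 rad and z of collar_face in the frame of bore between -0.002 and 0.002 m and contact force between gauge and plug above 7 N), for 0.2 s.
At the end, for the whole second after the job is handed in: The gauge stands released and at rest in the bore, upright (within 4 degrees), its collar within 2 mm of the block's top, and the rider's value is the gauge's reading to within 4 mm (z of gauge_tip in the frame of bore below -0.024 m and horizontal distance between gauge_tip and bore below 0.003 m and angle between gauge_tip's own z axis and vertical below 0.07 rad and z of collar_face in the frame of bore between -0.002 and 0.002 m and linear speed of gauge below 0.01 m/s and ((value of joint collar between 0.02499 and 0.02701 m and value of joint rider between 0.021 and 0.031 m) or (value of joint collar between 0.02699 and 0.02901 m and value of joint rider between 0.023 and 0.033 m) or (value of joint collar between 0.02899 and 0.03101 m and value of joint rider between 0.025 and 0.035 m) or (value of joint collar between 0.03099 and 0.03301 m and value of joint rider between 0.027 and 0.037 m) or (value of joint collar between 0.03299 and 0.03501 m and value of joint rider between 0.029 and 0.039 m) or (value of joint collar between 0.03499 and 0.03701 m and value of joint rider between 0.031 and 0.041 m) or (value of joint collar between 0.03699 and 0.03901 m and value of joint rider between 0.033 and 0.043 m) or (value of joint collar between 0.03899 and 0.04101 m and value of joint rider between 0.035 and 0.045 m) or (value of joint collar between 0.04099 and 0.04301 m and value of joint rider between 0.037 and 0.047 m) or (value of joint collar between 0.04299 and 0.04501 m and value of joint rider between 0.039 and 0.049 m) or (value of joint collar between 0.04499 and 0.04701 m and value of joint rider between 0.041 and 0.051 m) or (value of joint collar between 0.04699 and 0.04901 m and value of joint rider between 0.043 and 0.053 m) or (value of joint collar between 0.04899 and 0.05101 m and value of joint rider between 0.045 and 0.055 m) or (value of joint collar between 0.05099 and 0.05301 m and value of joint rider between 0.047 and 0.057 m) or (value of joint collar between 0.05299 and 0.05501 m and value of joint rider between 0.049 and 0.059 m) or (value of joint collar between 0.05499 and 0.05701 m and value of joint rider between 0.051 and 0.061 m) or (value of joint collar between 0.05699 and 0.05901 m and value of joint rider between 0.053 and 0.063 m) or (value of joint collar between 0.05899 and 0.06101 m and value of joint rider between 0.055 and 0.065 m) or (value of joint collar between 0.06099 and 0.06301 m and value of joint rider between 0.057 and 0.067 m))); the robot touches nothing.
It fails at once if the gauge is pressed against the block with more than 30 N (contact force between gauge and block above 30 N).
It fails at once if a bystander is moved more than 30 mm (distance of any of dish_a, dish_b, bowl, forceps_a, forceps_b, bottle, jar from where it was at the start of the episode above 0.03 m).
It also fails if it takes over 67 s, if anything falls off the work surface, if the arm or the gripper's body presses on something with over 40 N, if the wrist force passes 120 N, or if a joint passes its speed limit or range.

ROBOT

A 6-joint arm with a two-finger parallel gripper is mounted at the origin on the work surface. World frame = base frame: x ahead of the robot, y to its left, z up, the work surface at z = 0. Lengths are in m, angles in rad, forces in N, time in s.
With the tool pointing down it reaches from about 0.225 to 0.725 m from the base axis. Payload 3.1 kg.
Tool frame: the origin (TCP) lies midway between the tips of the shut fingers; the grasp point (between the pads) lies 19 mm behind it (tcp_to_grasp is the distance from the TCP to the grasp point, in m); z points along the fingers, x is the direction in which the jaws open and shut, and the axes are right-handed (so a half turn about z gives the same grasp; the last joint's range is limited). The gripper opens to 85 mm and grips with 20 to 120 N. Pads are 22 mm wide; open, the fingers measure 114 mm over their backs; the gripper's body (76 mm by 85 mm) begins 54 mm behind the grasp point. The pads swing forward as they close: fully open they stand 13 mm farther back than shut.
Start: joints at [-1.445, 0.048, 0.099, 1.622, 0, 1.443], TCP at [0.132, -0.508, 0.231] pointing down, gripper open.
Joint ranges: [-2.91, 2.91], [-0.99, 1.94], [-1.21, 1.42], [-2.12, 2.29], [-1.49, 1.47], [-3.14, 3.14]. Speed limits (rad/s): [2.79, 2.79, 3.14, 3.14, 3.14, 3.14].

INTERFACE

Orientations are given as [roll, pitch, yaw] about the fixed x, y, z axes, in that order (R = Rz(yaw) Ry(pitch) Rx(roll)).
In Python, from bench import get_state, get_image, sign_off, tcp_to_grasp gives the robot as it stands.
- The arm moves only by the tool move_arm, never from a script. Its arguments are lists of equal length, an entry for each row: "fingers": the opening in per cent of the stroke, from 0 (shut) to 100 (fully open); "dp": the shift along the world's x, y, z in units of 30 mm (1.0 is 30 mm), a list of three; "turn": the turn about the world's z in degrees. A call has 1 to 8 rows; each row is the pose to reach, as a shift and turn from the pose measured when the call began; what a row does not reach only later rows make up. A row lasts 1/10 s, in which the tool goes at most 50 mm and 8.59 degrees, less where a joint would pass 70% of its speed; a pose out of reach is approached as far as the arm can. A call with a gripper value outside its range is refused whole. The fingers move at their own pace and stop on an object; the grip force is fixed at half the most. Time passes only in rows, so rows that repeat a pose let the fingers close. It gives the time, the measured TCP pose, the force and the opening at its end, in the units of the state.
- get_state(): the state, without advancing time (a new reading comes with each control period).
- get_image(name): name is "side" or "top"; returns a dict with "frame" (420x560x3 uint8, blue, green, red), "depth" (420x560 float32, m along the optical axis (not along the pixel's ray), 0 where there is no reading), "fx", "fy", "cx", "cy" (pixels), "k1" (the pictures are not rectified: a ray, as slopes to the right and down, at radius r is drawn at 1 + k1 r^2 times it, then the intrinsics apply), "eye" and "orientation" of the camera in the world. Camera axes: x right, y down, z forward; pixel columns grow to the right and rows downward; lengths in m; the calibration is good to about 2 mm. A picture is of the moment at which its call begins.
- sign_off(): hands the job in, once; it reports no verdict.
The state is a dict: "time_s": time; "joint_positions": joint angles; "joint_vel": joint speeds; "tau": joint torques, N m; "position": TCP position; "orientation": TCP orientation; "wrist_force": force on the tool from outside, world axes, zero at the start; "ft_torque": the same for the moment, N m; "grip_width": opening from 0.0 (shut) to 1.0 (fully open).
Only numpy, scipy, OpenCV 4.12 (cv2) and the standard library are available. Lean on these libraries where they do the work, as an engineer would, in place of code of your own. Each camera call takes 0.05 s, during which the arm holds its last target. There are 200 camera calls.

## Working session

There is one attempt and no reset: what is moved stays moved. The work goes in short steps, Python scripts to look and compute and a tool call to move; the robot and the scene stay as the last step left them, time stands still between calls to the robot, and variables do not carry over. Pictures are saved under pics/ and viewed, about 8 in all and at most 12, crops included, and the job is handed in when it is done.

Besides the shell and the picture viewer there is one more tool, called after ">>>" by a JSON object that holds its "api" and its "payload", one argument or row to a line. move_arm: Moves the arm, as the interface text tells. Its arguments: {"type":"object","properties":{"fingers":{"type":"array"},"dp":{"type":"array"},"turn":{"type":"array"}},"required":["fingers","dp","turn"]}

```bash
mkdir -p pics; cat > h.py <<'E'
import numpy as np, cv2
from scipy.spatial.transform import Rotation as R
from bench import get_state, get_image, sign_off, tcp_to_grasp
def cam(im):
    K=np.array([[im['fx'],0,im['cx']],[0,im['fy'],im['cy']],[0,0,1.]]);D=np.array([im['k1'],0,0,0,0.])
    o=np.array(im['orientation'],float); Rm=o if o.shape==(3,3) else R.from_euler('xyz',o).as_matrix()
    return K,D,Rm,np.array(im['eye'],float)
def rays(im,uv):
    K,D,Rm,e=cam(im); p=cv2.undistortPoints(np.array(uv,float).reshape(-1,1,2),K,D).reshape(-1,2)
    return np.c_[p,np.ones(len(p))]@Rm.T,e
def onplane(im,uv,z):
    d,e=rays(im,uv); return e+d*((z-e[2])/d[:,2])[:,None]
def cloud(im):
    h,w=im['depth'].shape; v,u=np.mgrid[:h,:w]; d,e=rays(im,np.c_[u.ravel(),v.ravel()])
    P=e+d*im['depth'].reshape(-1,1); P[im['depth'].ravel()==0]=np.nan
    return P.reshape(h,w,3)
def proj(im,P):
    K,D,Rm,e=cam(im); return cv2.projectPoints(np.atleast_2d(np.array(P,float)),cv2.Rodrigues(Rm.T)[0],-Rm.T@e,K,D)[0].reshape(-1,2)
E
python3 - <<'E'
from h import *
for n in('top','side'):
    im=get_image(n); cv2.imwrite(f'pics/{n}0.png',im['frame'])
    print(n,{k:im[k] for k in im if k not in('frame','depth')})
    np.save(f'{n}0.npy',im,allow_pickle=True)
print(get_state(),tcp_to_grasp)
E
```

```text
top {'fx': 462.999502420666, 'fy': 462.999502420666, 'cx': 277.27568793179756, 'cy': 215.73940023597916, 'k1': -0.05746400097405652, 'eye': array([0.49880643, 0.00553188, 1.2935235 ]), 'orientation': array([-3.06044254e+00,  4.77470178e-04, -1.54758245e+00])}
side {'fx': 445.60298169010815, 'fy': 445.60298169010815, 'cx': 291.16683468557915, 'cy': 208.4454577196952, 'k1': -0.025546340442826884, 'eye': array([ 0.17612898, -0.95215786,  0.97425881]), 'orientation': array([-2.25829094e+00,  1.38087766e-04, -4.12443807e-01])}
{'time_s': 0.1, 'joint_positions': array([-1.44486050e+00,  4.86688077e-02,  9.77097442e-02,  1.62200533e+00,
        2.08967313e-05,  1.44300233e+00]), 'joint_vel': array([-0.00087759, -0.00103346,  0.00371859,  0.00076208, -0.00157633,
       -0.00087949]), 'tau': array([ 2.24507618e-03, -3.39851797e+01,  3.20935214e+01,  1.58229691e-02,
       -2.14003562e-04, -3.06576375e-06]), 'position': array([ 0.13170867, -0.50762259,  0.23021588]), 'orientation': array([-3.14129562e+00,  2.14771888e-03, -1.31706621e+00]), 'wrist_force': array([ 0.20084145, -0.06885326, -0.55000344]), 'ft_torque': array([ 0.03032134, -0.00335001, -0.01054312]), 'grip_width': 1.002605618485463} 0.0187
```

View pics/top0.png

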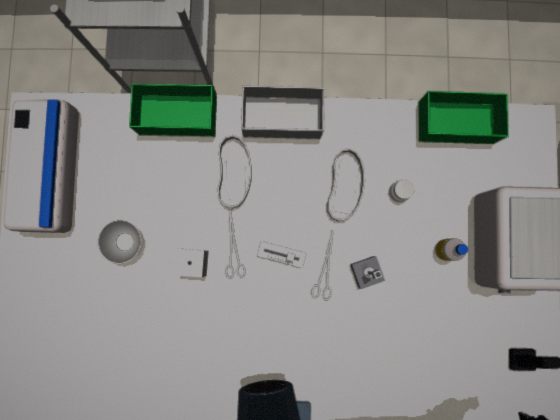

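View pics/side0.png

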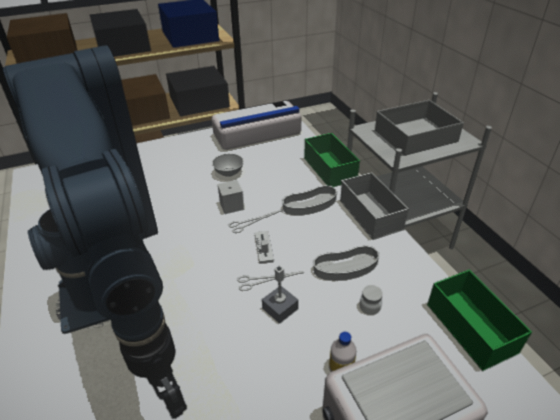

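The top view has up = +x and left = +y. It shows the stand and gauge at (367,272), the block with its bore at (190,262), and the rule at (281,254) with the rider near its −y end at (297,258). The side view shows the same items and no occlusion.

```bash
cat > m.py <<'E'
from h import *
T=np.load('top0.npy',allow_pickle=True).item();S=np.load('side0.npy',allow_pickle=True).item()
P=cloud(T);Z=P[...,2]
def rect(name,box,zlo,zhi):
    u0,v0,u1,v1=box;m=np.zeros(Z.shape,bool);m[v0:v1,u0:u1]=True
    m&=(Z>zlo)&(Z<zhi);q=P[m][:,:2].astype(np.float32)
    c,s,a=cv2.minAreaRect(q*1000);print(name,len(q),'med z',np.median(Z[m]).round(4),'c',np.round(c,1),'size',np.round(s,1),'ang',round(a,2),'mean',(q.mean(0)*1000).round(1))
rect('stand',(345,250,392,295),.03,.05)
rect('head',(345,245,395,295),.14,.17)
rect('block',(170,240,215,285),.07,.09)
rect('rule',(250,235,312,275),.008,.022)
rect('rider',(250,235,312,275),.04,.06)
print('bore',onplane(T,[[190,262.5]],.08))
# rectified crops
a=cv2.resize(T['frame'][235:300,165:225],None,fx=6,fy=6,interpolation=2)
b=cv2.resize(T['frame'][235:300,250:315],None,fx=6,fy=6,interpolation=2)
c=cv2.resize(T['frame'][235:300,340:400],None,fx=6,fy=6,interpolation=2)
top=np.hstack([a,b]);o=np.vstack
i=[cv2.resize(S['frame'][y:y+65,x:x+65],(390,390),interpolation=2) for x,y in((200,170),(232,220),(248,258))]
cv2.imwrite('pics/z.png',cv2.resize(np.vstack([np.hstack([cv2.resize(k,(390,390)) for k in(a,b,c)]),np.hstack(i)]),(798,532)))
E
python3 m.py
```

```text
stand 542 med z 0.0402 c [ 453.9 -240.1] size [70.6 69.6] ang 21.07 mean [ 454.6 -236.2]
head 66 med z 0.1583 c [ 453.5 -238.4] size [18.5 17.8] ang 20.56 mean [ 454.  -237.3]
block 734 med z 0.0802 c [469.4 235.5] size [71.1 70.3] ang 87.81 mean [469.5 235. ]
rule 697 med z 0.0142 c [499.4  -7.4] size [166.   97.9] ang 87.53 mean [497.8  -3.3]
rider 54 med z 0.0501 c [491.3 -29.5] size [18.7 18.9] ang 0.58 mean [491.5 -29.3]
bore [[0.46950663 0.23374674 0.08      ]]
```

View pics/z.png

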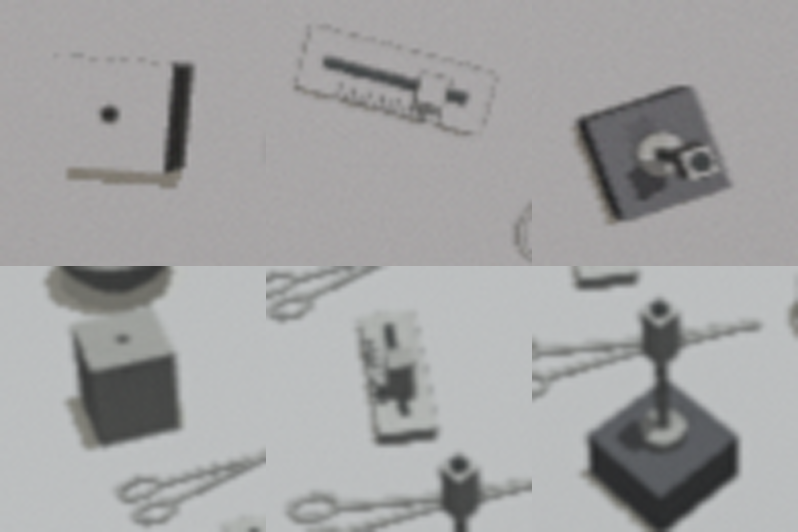

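>>> {"api": "move_arm", "payload": {
  "fingers": [70,70,70,70,70,70,70,70],
  "dp": [
    [1.5,1.2,0],
    [3,2.4,0],
    [4.4,3.7,0],
    [5.8,4.8,0],
    [7.2,6.0,0],
    [8.5,7.1,0],
    [9.7,8.1,0],
    [10.73,8.94,0]
  ],
  "turn": [0.8,1.6,2.4,3.2,4,5,6,6.3]
}}

```text
time_s: 0.9
position: [0.4398, -0.25, 0.2298]
orientation: [3.141, 0.002, -1.207]
wrist_force: [1.2, -0.9, -0.4]
grip_width: 0.701
```

```bash
cat > m2.py <<'E'
from h import *
for n in('top','side'):
    I=np.load(n+'0.npy',allow_pickle=True).item();P=cloud(I);Z=P[...,2]
    def rect(name,xy,r,zlo,zhi):
        m=(Z>zlo)&(Z<zhi)&(np.hypot(P[...,0]-xy[0],P[...,1]-xy[1])<r)
        m=m.astype(np.uint8);k,l,st,_=cv2.connectedComponentsWithStats(m)
        m=l==1+np.argmax(st[1:,4]);q=P[m][:,:2]*1000
        c,s,a=cv2.minAreaRect(q.astype(np.float32));print(n,name,len(q),'z',np.median(Z[m]).round(4),'c',np.round(c,1),'size',np.round(s,1),'ang',round(a,1))
    rect('stand',(.454,-.24),.06,.03,.05);rect('head',(.454,-.239),.03,.15,.17);rect('block',(.4695,.235),.06,.07,.09)
    rect('rule',(.499,-.007),.075,.010,.020);rect('ruleall',(.499,-.007),.075,.010,.06);rect('rider',(.491,-.03),.03,.043,.06)
    # bore: dark blob on block top
    uv=proj(I,[.4695,.2345,.08])[0];x,y=uv.round().astype(int);g=I['frame'].mean(2)[y-6:y+7,x-6:x+7];w=np.clip(np.median(g)-15-g,0,None)
    v,u=np.mgrid[y-6:y+7,x-6:x+7];print('bore',onplane(I,[[(u*w).sum()/w.sum(),(v*w).sum()/w.sum()]],.08)*1000,(w>0).sum())
E
python3 m2.py
```

```text
top stand 540 z 0.0402 c [ 453.9 -240.1] size [70.6 69.6] ang 21.1
top head 58 z 0.1589 c [ 453.5 -238.6] size [18.5 17.4] ang 20.6
top block 734 z 0.0802 c [469.4 235.5] size [71.1 70.3] ang 87.8
top rule 657 z 0.0143 c [497.4  -5. ] size [129.7  43.9] ang 76.5
top ruleall 723 z 0.0146 c [497.4  -5. ] size [129.7  43.9] ang 76.5
top rider 54 z 0.0501 c [491.3 -29.5] size [18.7 18.9] ang 0.6
bore [[469.4588654  235.86589588  80.        ]] 24
side stand 560 z 0.0394 c [ 453.2 -245.4] size [73.1 74.2] ang 21.1
side head 54 z 0.1581 c [ 453.3 -246.2] size [19.4 18.6] ang 33.7
side block 315 z 0.0792 c [467.9 231.3] size [77.3 70.5] ang 88.4
side rule 323 z 0.0136 c [495.4 -10.1] size [133.   44.1] ang 76.0
side ruleall 407 z 0.0144 c [495.4 -10.1] size [133.   44.1] ang 76.0
side rider 41 z 0.0497 c [489.  -33.8] size [22.6 18.3] ang 69.4
bore [[470.77378164 212.83615939  80.        ]] 23
```

>>> {"api": "move_arm", "payload": {
  "fingers": [70,70,70,70,70,70,70,70],
  "dp": [
    [0.46,0.355,0],
    [0.46,0.355,-0.3],
    [0.46,0.355,-1.2],
    [0.46,0.355,-2.2],
    [0.46,0.355,-3.0],
    [0.46,0.355,-3.4],
    [0.46,0.355,-3.63],
    [0.46,0.355,-3.63]
  ],
  "turn": [0,0,0,0,0,0,0,0]
}}

```text
time_s: 1.7
position: [0.4528, -0.2395, 0.1201]
orientation: [3.14, 0.004, -1.207]
wrist_force: [-0.9, -0.3, 0.2]
grip_width: 0.701
```

```bash
python3 - <<'E'
from h import *
s=get_state();print(s['position'],s['wrist_force'])
o=[]
for n in('top','side'):
    I=get_image(n);x,y=proj(I,[.454,-.24,.14])[0].astype(int)
    c=I['frame'][y-40:y+40,x-40:x+40].copy();o.append(cv2.resize(c,(400,400),interpolation=2))
cv2.imwrite('pics/g1.png',np.hstack(o))
E
```

```text
[ 0.4527976  -0.23945757  0.12014906] [-0.89286771 -0.29388191  0.17653568]
```

View pics/g1.png

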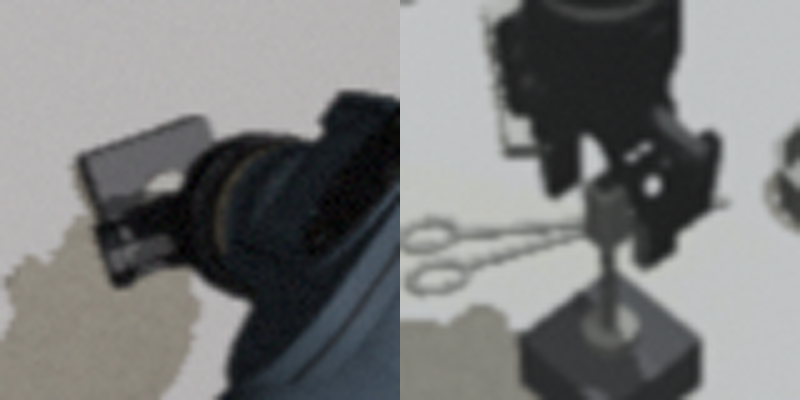

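The side crop shows the open fingers on either side of the head at (608,215), at the right height. Closing now.

>>> {"api": "move_arm", "payload": {
  "fingers": [40,15,10,5,5,5],
  "dp": [
    [0,0,0],
    [0,0,0],
    [0,0,0],
    [0,0,0],
    [0,0,0],
    [0,0,0]
  ],
  "turn": [0,0,0,0,0,0]
}}

```text
time_s: 2.4
position: [0.4546, -0.2404, 0.1226]
orientation: [-3.14, -0.001, -1.207]
wrist_force: [1.2, -1.4, 2.9]
grip_width: 0.205
```

```bash
python3 - <<'E'
from h import *
s=get_state();print(s['position'],s['wrist_force'],s['ft_torque'],s['grip_width'])
o=[]
for n in('side',):
    I=get_image(n);x,y=proj(I,[.454,-.24,.12])[0].astype(int)
    c=I['frame'][y-40:y+40,x-40:x+40].copy();o.append(cv2.resize(c,(400,400),interpolation=2))
cv2.imwrite('pics/g2.png',np.hstack(o))
E
```

```text
[ 0.45455926 -0.2404458   0.12258172] [ 1.19423984 -1.39619461  2.91435447] [-0.22240396 -0.23349296 -0.00071353] 0.2050350672144502
```

View pics/g2.png

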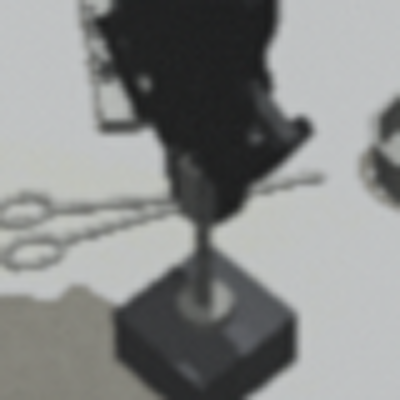

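Width 0.205 × 85 ≈ 17.4 mm, so the head is gripped. Lifting straight up.

>>> {"api": "move_arm", "payload": {
  "fingers": [5,5,5,5,5,5,5,5],
  "dp": [
    [0,0,0.2],
    [0,0,0.5],
    [0,0,1.0],
    [0,0,1.6],
    [0,0,2.4],
    [0,0,3.2],
    [0,0,3.8],
    [0,0,3.8]
  ],
  "turn": [0,0,0,0,0,0,0,0]
}}

```text
time_s: 3.25
position: [0.456, -0.2414, 0.241]
orientation: [-3.136, -0.007, -1.207]
wrist_force: [0.8, -0.1, -0.6]
grip_width: 0.202
```

>>> {"api": "move_arm", "payload": {
  "fingers": [5,5,5,5,5,5,5,5],
  "dp": [
    [0.05,0.6,0],
    [0.1,1.6,0],
    [0.15,2.8,0],
    [0.2,4.2,0],
    [0.25,5.6,0],
    [0.3,7.0,0],
    [0.35,8.4,0],
    [0.4,9.8,0]
  ],
  "turn": [0,0,0,0,0,0,0,0]
}}

```text
time_s: 4.05
position: [0.4673, 0.0543, 0.2403]
orientation: [-3.137, -0.006, -1.207]
wrist_force: [0.8, -0.3, -1.2]
grip_width: 0.201
```

>>> {"api": "move_arm", "payload": {
  "fingers": [5,5,5,5,5,5,5,5],
  "dp": [
    [0.02,1.2,0],
    [0.04,2.4,0],
    [0.06,3.6,0],
    [0.08,4.6,0],
    [0.08,5.4,0],
    [0.08,5.9,0],
    [0.08,6.04,0],
    [0.08,6.04,0]
  ],
  "turn": [0,0,0,0,0,0,0,0]
}}

```text
time_s: 4.85
position: [0.4695, 0.2353, 0.2399]
orientation: [-3.138, -0.007, -1.207]
wrist_force: [-0.7, 0.0, -1.7]
grip_width: 0.203
```

```bash
python3 - <<'E'
from h import *
o=[]
for n in('top','side'):
    s=get_state();print(s['position'],s['orientation'],s['wrist_force'],s['joint_vel'].round(3))
    I=get_image(n);np.save(n+'1.npy',I,allow_pickle=True);x,y=proj(I,[.4696,.2355,.12])[0].astype(int)
    c=I['frame'][max(y-40,0):y+40,x-40:x+40].copy();o.append(cv2.resize(c,(400,400),interpolation=2))
cv2.imwrite('pics/g3.png',np.hstack(o))
E
```

```text
[0.46948598 0.23528781 0.2399016 ] [-3.13801804 -0.00665448 -1.20663065] [-0.68785241  0.01993644 -1.67968591] [-0.022 -0.012 -0.005  0.005 -0.008 -0.006]
[0.46962386 0.23473584 0.24005885] [-3.13780272 -0.00682131 -1.20752856] [-0.11483128 -0.89882335 -0.98689347] [-0.015 -0.008 -0.002 -0.    -0.001  0.002]
```

View pics/g3.png

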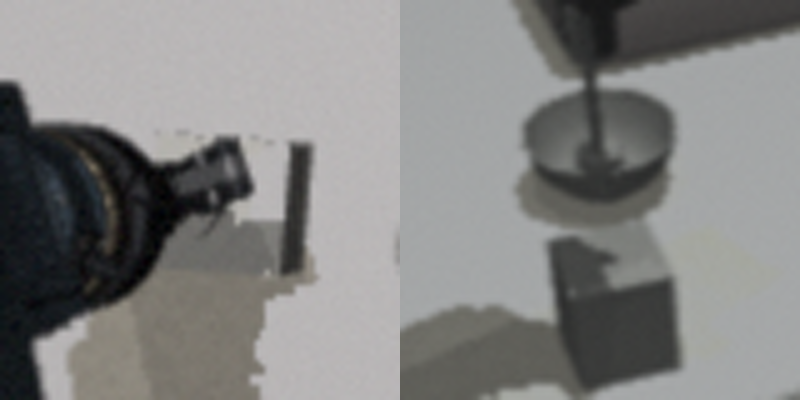

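>>> {"api": "move_arm", "payload": {
  "fingers": [5,5,5,5,5,5,5,5],
  "dp": [
    [0,0.03,-0.2],
    [0,0.03,-0.6],
    [0,0.03,-1.0],
    [0,0.03,-1.4],
    [0,0.03,-1.58],
    [0,0.03,-1.63],
    [0,0.03,-1.63],
    [0,0.03,-1.63]
  ],
  "turn": [0,0,0,0,0,0,0,0]
}}

```text
time_s: 5.75
position: [0.47, 0.2355, 0.1919]
orientation: [-3.136, -0.007, -1.208]
wrist_force: [0.5, -0.5, -1.8]
grip_width: 0.203
```

```bash
python3 - <<'E'
from h import *
s=get_state();print(s['position'],s['orientation'],s['wrist_force'])
I=get_image('side');np.save('side2.npy',I,allow_pickle=True);S0=np.load('side0.npy',allow_pickle=True).item()
g=S0['frame'].mean(2)
for P in ([.4695,.2357,.08],): print('proj bore',proj(I,P), 'tip',proj(I,[*s['position'][:2],s['position'][2]-.1046]),'collar',proj(I,[*s['position'][:2],s['position'][2]-.0776]))
x,y=proj(I,[.4696,.2355,.09])[0].astype(int)
c=[cv2.resize(k['frame'][y-25:y+25,x-25:x+25],(400,400),interpolation=2) for k in(S0,I)];print('crop origin',x-25,y-25,'scale 8')
cv2.imwrite('pics/g4.png',np.hstack(c))
E
```

```text
[0.47000923 0.23552835 0.19189057] [-3.13648706 -0.00679014 -1.20806708] [ 0.50495476 -0.48370019 -1.76595502]
proj bore [[229.60780317 186.43837742]] tip [[229.57862336 184.68352289]] collar [[228.86694047 178.12096928]]
crop origin 204 159 scale 8
```

View pics/g4.png

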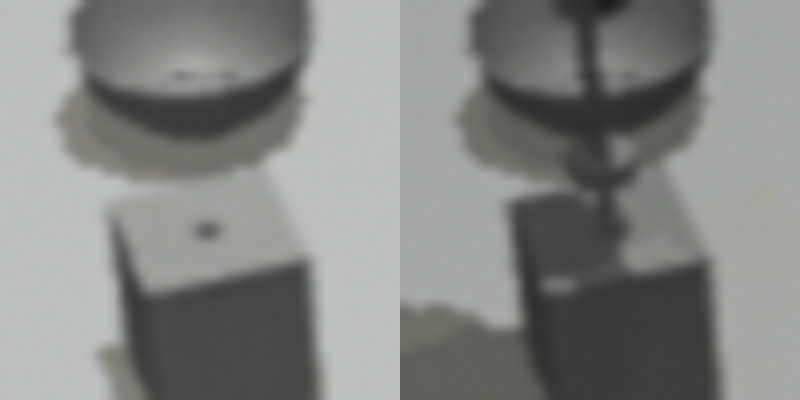

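>>> {"api": "move_arm", "payload": {
  "fingers": [5,5,5,5,5],
  "dp": [
    [-0.01,0,-0.06],
    [-0.01,0,-0.12],
    [-0.01,0,-0.18],
    [-0.01,0,-0.24],
    [-0.01,0,-0.28]
  ],
  "turn": [0,0,0,0,0]
}}

```text
time_s: 6.3
position: [0.4697, 0.2355, 0.1833]
orientation: [-3.137, -0.007, -1.208]
wrist_force: [0.3, 0.3, -1.6]
grip_width: 0.203
```

```bash
python3 - <<'E'
from h import *
s=get_state();print(s['position'],s['orientation'],s['wrist_force'],s['ft_torque'])
# subpixel rod line vs bore in saved pictures
A=np.load('side0.npy',allow_pickle=True).item();B=np.load('side2.npy',allow_pickle=True).item()
d=A['frame'].mean(2)-B['frame'].mean(2)
a=A['frame'].mean(2)
w=np.clip(a[184:193,222:238].max()-40-a[184:193,222:238],0,None);v,u=np.mgrid[184:193,222:238];print('bore px',(u*w).sum()/w.sum(),(v*w).sum()/w.sum())
print(B['frame'].mean(2)[162:190,222:238].astype(int))
E
```

```text
[0.46969673 0.23553662 0.18332257] [-3.13654951 -0.00677333 -1.20805915] [ 0.27698603  0.28560259 -1.6397991 ] [0.04534176 0.01910898 0.02857624]
bore px 230.5390625 187.9921875
[[101 101  99  87  61  54  76 101 106 105 102  99  97  96  93  88]
 [106 109 109  97  68  57  80 109 113 111 107 103 102  99  96  92]
 [111 114 114 104  74  56  82 113 118 115 113 109 106 104 100  96]
 [115 118 119 108  76  58  84 120 127 123 119 116 111 108 104  99]
 [119 124 126 118  85  62  90 127 135 130 125 121 118 113 108 105]
 [122 126 133 124  92  63  81 119 135 133 124 121 122 118 112 105]
 [124 130 130 119  86  57  67  99 122 118 107 112 117 114 103  86]
 [121 122 121 123 103  65  64  95 120 118 106 100  92  82  67  55]
 [ 96 103 107 109  94  61  58  76  94  90  72  66  58  54  48  47]
 [ 61  64  67  67  63  53  51  55  59  57  51  49  47  47  46  48]
 [ 48  50  50  50  50  50  50  49  49  48  48  48  47  46  49  60]
 [ 49  49  50  50  50  50  50  48  50  48  48  47  48  54  64  78]
 [ 57  51  50  48  47  46  47  49  51  50  50  55  63  76  88  91]
 [ 76  65  60  54  51  48  49  57  68  71  71  77  
[... 254 characters left out ...]
 103  91  86 101 107 121 149]
 [106 104  91  67  62  64  65  63  67  70  70  92 121 126 130 149]
 [122 115 105  85  63  59  57  58  58  62  76 102 124 127 128 137]
 [137 123 114 104  81  71  65  59  69  89 102 119 125 126 125 133]
 [ 94  85  83  83  86  96  84  64  81 110 121 124 126 125 125 127]
 [ 68  69  68  71  75  86  79  62  74 106 124 127 125 125 124 126]
 [ 69  69  69  68  70  71  67  60  69  97 117 125 125 125 125 125]
 [ 70  69  69  70  69  69  65  60  66  80 101 122 126 125 126 127]
 [ 69  69  67  70  69  68  65  60  59  70  93 120 127 126 128 126]
 [ 69  68  70  69  71  67  65  61  62  74  99 122 127 130 133 131]
 [ 68  69  69  69  70  68  68  67  71  92 118 130 134 136 135 133]]
```

>>> {"api": "move_arm", "payload": {
  "fingers": [5,5,5,5,5],
  "dp": [
    [0,0,-0.04],
    [0,0,-0.08],
    [0,0,-0.12],
    [0,0,-0.15],
    [0,0,-0.15]
  ],
  "turn": [0,0,0,0,0]
}}

```text
time_s: 6.8
position: [0.4696, 0.2355, 0.1786]
orientation: [-3.137, -0.007, -1.208]
wrist_force: [0.8, 0.8, -1.3]
grip_width: 0.205
```

>>> {"api": "move_arm", "payload": {
  "fingers": [5,5,5,5,5,5],
  "dp": [
    [0,0,-0.1],
    [0,0,-0.2],
    [0,0,-0.3],
    [0,0,-0.4],
    [0,0,-0.45],
    [0,0,-0.45]
  ],
  "turn": [0,0,0,0,0,0]
}}

```text
time_s: 7.4
position: [0.4694, 0.2354, 0.1647]
orientation: [-3.138, -0.007, -1.208]
wrist_force: [-0.0, 0.4, -1.5]
grip_width: 0.199
```

>>> {"api": "move_arm", "payload": {
  "fingers": [5,5,5,5,5,5],
  "dp": [
    [0,0,-0.05],
    [0,0,-0.1],
    [0,0,-0.15],
    [0,0,-0.2],
    [0,0,-0.23],
    [0,0,-0.23]
  ],
  "turn": [0,0,0,0,0,0]
}}

```text
time_s: 8.0
position: [0.4696, 0.2355, 0.1579]
orientation: [-3.137, -0.007, -1.208]
wrist_force: [-0.3, 0.3, 1.9]
grip_width: 0.205
```

>>> {"api": "move_arm", "payload": {
  "fingers": [5,5,5,5,5],
  "dp": [
    [0,0,-0.03],
    [0,0,-0.06],
    [0,0,-0.09],
    [0,0,-0.12],
    [0,0,-0.12]
  ],
  "turn": [0,0,0,0,0]
}}

```text
time_s: 8.5
position: [0.4698, 0.2355, 0.1557]
orientation: [-3.136, -0.007, -1.208]
wrist_force: [-2.1, -0.4, 6.7]
grip_width: 0.202
```

>>> {"api": "move_arm", "payload": {
  "fingers": [5,5,5,5,5],
  "dp": [
    [0,0,-0.03],
    [0,0,-0.06],
    [0,0,-0.09],
    [0,0,-0.12],
    [0,0,-0.12]
  ],
  "turn": [0,0,0,0,0]
}}

```text
time_s: 9.0
position: [0.47, 0.2356, 0.1556]
orientation: [-3.133, -0.007, -1.208]
wrist_force: [-3.5, -0.9, 13.7]
grip_width: 0.203
```

>>> {"api": "move_arm", "payload": {
  "fingers": [5,5,5,5,5],
  "dp": [
    [0,0,-0.03],
    [0,0,-0.06],
    [0,0,-0.09],
    [0,0,-0.12],
    [0,0,-0.12]
  ],
  "turn": [0,0,0,0,0]
}}

```text
time_s: 9.5
position: [0.4705, 0.2359, 0.1556]
orientation: [-3.13, -0.007, -1.208]
wrist_force: [-4.9, -1.7, 15.4]
grip_width: 0.201
```

>>> {"api": "move_arm", "payload": {
  "fingers": [5,5,5,5],
  "dp": [
    [-0.01,0,-0.1],
    [-0.015,-0.01,-0.06],
    [-0.02,-0.01,-0.02],
    [-0.02,-0.01,-0.02]
  ],
  "turn": [0,0,0,0]
}}

```text
time_s: 9.9
position: [0.47, 0.2357, 0.1557]
orientation: [-3.129, -0.007, -1.208]
wrist_force: [-2.5, -1.5, 7.1]
grip_width: 0.203
```

```bash
python3 - <<'E'
from h import *
s=get_state();print(s['position'],s['orientation'],s['wrist_force'],s['ft_torque'])
I=get_image('side');np.save('side3.npy',I,allow_pickle=True)
x,y=proj(I,[.4696,.2355,.11])[0].astype(int)
cv2.imwrite('pics/g5.png',cv2.resize(I['frame'][y-30:y+30,x-30:x+30],(600,600),interpolation=2));print(x-30,y-30)
t=s['position'][2]-.1046
for z in(.08,.09,t+.1,t+.14): print(z,proj(I,[.4696,.2355,z]))
E
```

```text
[0.47001872 0.23566282 0.15568683] [-3.1287797  -0.00719699 -1.2077531 ] [-2.52553172 -1.54090239  7.07655853] [-0.22923598  0.68532802  0.00561276]
198 149
0.08 [[229.65423266 186.46371135]]
0.09 [[229.39349985 184.06534733]]
0.15108682935861084 [[227.75376721 168.96341334]]
0.19108682935861085 [[226.63435625 158.63494315]]
```

View pics/g5.png

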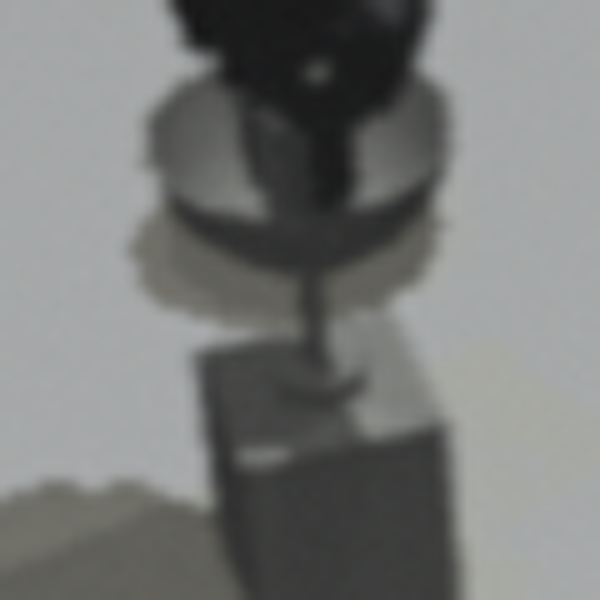

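>>> {"api": "move_arm", "payload": {
  "fingers": [5,5,5],
  "dp": [
    [-0.02,-0.01,-0.01],
    [-0.02,-0.01,0],
    [-0.02,-0.01,0]
  ],
  "turn": [0,0,0]
}}

```text
time_s: 10.25
position: [0.4697, 0.2355, 0.1557]
orientation: [-3.128, -0.007, -1.208]
wrist_force: [-0.4, -1.0, 4.3]
grip_width: 0.2
```

>>> {"api": "move_arm", "payload": {
  "fingers": [25,35,50,60,60,60],
  "dp": [
    [0,0,0],
    [0,0,0],
    [0,0,0],
    [0,0,0],
    [0,0,0],
    [0,0,0]
  ],
  "turn": [0,0,0,0,0,0]
}}

```text
time_s: 10.85
position: [0.4696, 0.2355, 0.1556]
orientation: [-3.128, -0.007, -1.208]
wrist_force: [0.3, -0.2, -0.1]
grip_width: 0.601
```

>>> {"api": "move_arm", "payload": {
  "fingers": [60,60,60,60,60,60,60,60],
  "dp": [
    [0,0,0.3],
    [0,0,1.0],
    [0,0,2.0],
    [0,0,2.8],
    [0,-1.0,3.0],
    [0,-2.5,3.0],
    [0,-4.0,3.0],
    [0,-5.0,3.0]
  ],
  "turn": [0,0,0,0,0,0,0,0]
}}

```text
time_s: 11.65
position: [0.4697, 0.0833, 0.2468]
orientation: [-3.127, -0.008, -1.209]
wrist_force: [0.7, -0.2, -0.2]
grip_width: 0.6
```

```bash
python3 - <<'E'
from h import *
o=[]
for n in('top','side'):
    I=get_image(n);np.save(n+'4.npy',I,allow_pickle=True);P=cloud(I);Z=P[...,2]
    near=np.hypot(P[...,0]-.4696,P[...,1]-.2355)
    m=(near<.03)&(Z>.16);print(n,'head',m.sum(),np.percentile(Z[m],[50,80,95]).round(4),P[m&(Z>.18)].mean(0).round(4))
    m=(near<.022)&(Z>.083)&(Z<.1);print(n,'collar top',m.sum(),np.median(Z[m]) if m.any() else None)
    m=(near>.03)&(near<.045)&(Z>.07)&(Z<.09);print(n,'block top',np.median(Z[m]))
    x,y=proj(I,[.4696,.2355,.12])[0].astype(int)
    o.append(cv2.resize(I['frame'][y-30:y+30,x-30:x+30],(400,400),interpolation=2))
cv2.imwrite('pics/g6.png',np.hstack(o))
E
```

```text
top head 16 [0.1918 0.1934 0.1969] [0.4695 0.2415 0.1912]
top collar top 0 None
top block top 0.0799788193510893
side head 70 [0.18   0.1895 0.1938] [0.4678 0.2264 0.1885]
side collar top 46 0.09003643014612134
side block top 0.07922980419743997
```

View pics/g6.png

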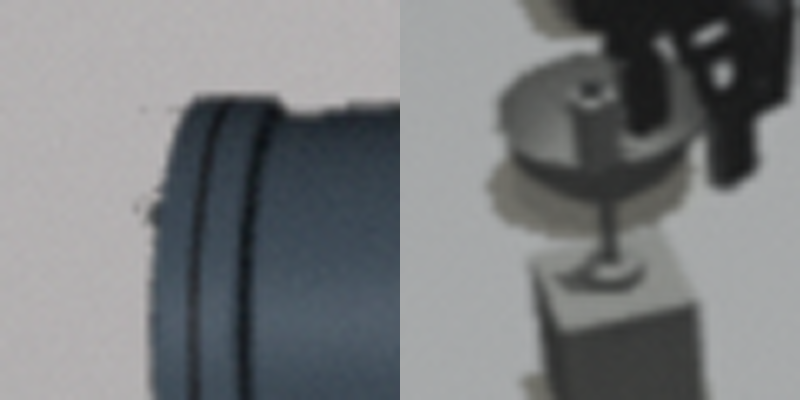

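The side crop shows the gauge upright with the collar flat on the block at (612,272). The head top is at 0.192, which gives a depth of about 29 mm, in agreement with the TCP value. Next is the rider: turn the jaws to lie along the rule (yaw 76.5°).

>>> {"api": "move_arm", "payload": {
  "fingers": [55,55,55,55,55,55,55,55],
  "dp": [
    [0.1,-0.6,0],
    [0.3,-1.4,0],
    [0.5,-2.2,0],
    [0.72,-3,0],
    [0.72,-3.6,0],
    [0.72,-3.76,-0.2],
    [0.72,-3.76,-0.4],
    [0.72,-3.76,-0.6]
  ],
  "turn": [8,16,24,32,40,48,56,64]
}}

```text
time_s: 12.55
position: [0.492, -0.03, 0.2292]
orientation: [-3.127, -0.01, -0.09]
wrist_force: [-0.2, 0.7, -0.3]
grip_width: 0.55
```

>>> {"api": "move_arm", "payload": {
  "fingers": [55,55,55,55,55,55,55,55],
  "dp": [
    [0,0,0],
    [0,0,0],
    [0,0,0],
    [0,0,0],
    [0,0,0],
    [0,0,0],
    [0,0,0],
    [0,0,0]
  ],
  "turn": [8,16,24,32,40,48,56,64]
}}

```text
time_s: 13.35
position: [0.4924, -0.0291, 0.2298]
orientation: [-3.127, -0.011, 1.034]
wrist_force: [0.1, 0.4, 0.0]
grip_width: 0.55
```

>>> {"api": "move_arm", "payload": {
  "fingers": [55,55,55,55,55,55,55,55],
  "dp": [
    [-0.03,-0.02,0],
    [-0.03,-0.02,-0.5],
    [-0.03,-0.02,-1.5],
    [-0.03,-0.02,-2.7],
    [-0.03,-0.02,-3.9],
    [-0.03,-0.02,-4.6],
    [-0.03,-0.02,-4.7],
    [-0.03,-0.02,-4.7]
  ],
  "turn": [8,16,17.3,17.3,17.3,17.3,17.3,17.3]
}}

```text
time_s: 14.15
position: [0.4914, -0.0291, 0.089]
orientation: [-3.127, -0.011, 1.336]
wrist_force: [0.2, 0.0, 0.9]
grip_width: 0.549
```

```bash
python3 - <<'E'
from h import *
s=get_state();print(s['position'],s['orientation'],s['wrist_force'])
I=get_image('side');x,y=proj(I,[.4914,-.0295,.06])[0].astype(int)
cv2.imwrite('pics/g7.png',cv2.resize(I['frame'][y-40:y+40,x-40:x+40],(480,480),interpolation=2))
E
```

```text
[ 0.49141554 -0.02906387  0.08896163] [-3.12667131 -0.01079974  1.33620492] [0.22833049 0.03442712 0.85832296]
```

View pics/g7.png

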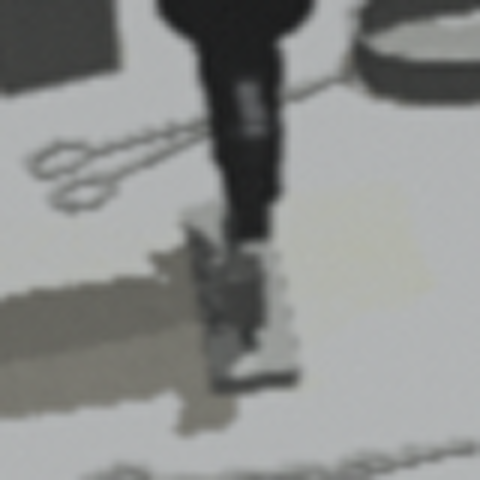

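The gripper hovers in line with the rule, and the rider at (245,290) is clear below it. Descending and closing.

>>> {"api": "move_arm", "payload": {
  "fingers": [55,55,55,55,55,55],
  "dp": [
    [0,-0.01,-0.5],
    [0,-0.01,-1.0],
    [0,-0.01,-1.5],
    [0,-0.01,-1.9],
    [0,-0.01,-2.1],
    [0,-0.01,-2.1]
  ],
  "turn": [0,0,0,0,0,0]
}}

```text
time_s: 14.8
position: [0.4918, -0.0295, 0.0264]
orientation: [-3.128, -0.011, 1.336]
wrist_force: [-0.3, 0.1, -0.7]
grip_width: 0.552
```

>>> {"api": "move_arm", "payload": {
  "fingers": [45,38,32,27,22,15,10,10],
  "dp": [
    [0,0,0],
    [0,0,0],
    [0,0,0],
    [0,0,0],
    [0,0,0],
    [0,0,0],
    [0,0,0],
    [0,0,0]
  ],
  "turn": [0,0,0,0,0,0,0,0]
}}

```text
time_s: 15.6
position: [0.4923, -0.0298, 0.0271]
orientation: [-3.129, -0.01, 1.336]
wrist_force: [-1.0, -0.7, 3.5]
grip_width: 0.224
```

>>> {"api": "move_arm", "payload": {
  "fingers": [10,10,10,10,10,10,10,10],
  "dp": [
    [0.025,0.1,0],
    [0.05,0.21,0],
    [0.075,0.31,0],
    [0.1,0.42,0],
    [0.125,0.52,0],
    [0.15,0.625,0],
    [0.15,0.625,0],
    [0.15,0.625,0]
  ],
  "turn": [0,0,0,0,0,0,0,0]
}}

```text
time_s: 16.4
position: [0.497, -0.0103, 0.0271]
orientation: [-3.129, -0.012, 1.337]
wrist_force: [0.4, 0.4, 3.2]
grip_width: 0.219
```

>>> {"api": "move_arm", "payload": {
  "fingers": [25,35,45,50,50],
  "dp": [
    [0,-0.02,0],
    [0,-0.02,0],
    [0,-0.02,0],
    [0,-0.02,0],
    [0,-0.02,0]
  ],
  "turn": [0,0,0,0,0]
}}

```text
time_s: 16.9
position: [0.4968, -0.0109, 0.027]
orientation: [-3.129, -0.012, 1.336]
wrist_force: [0.3, 0.4, 0.4]
grip_width: 0.501
```

>>> {"api": "move_arm", "payload": {
  "fingers": [50,50,50,50,50,50,50,50],
  "dp": [
    [0,0,0.5],
    [0,0,1.5],
    [0,0,3],
    [0,0,4.5],
    [0,0,6],
    [-0.8,-1,7],
    [-2,-2.2,7],
    [-3,-3.5,7]
  ],
  "turn": [0,0,0,0,0,0,0,0]
}}

```text
time_s: 17.7
position: [0.4068, -0.1166, 0.239]
orientation: [-3.133, -0.011, 1.339]
wrist_force: [0.3, -1.0, -0.8]
grip_width: 0.502
```

>>> {"api": "move_arm", "payload": {
  "fingers": [50,50,50,50,50,50,50,50],
  "dp": [
    [-0.5,-1,0],
    [-1,-2,0],
    [-1.5,-3,0],
    [-2,-4,0],
    [-2.5,-5,0],
    [-3,-6,0],
    [-3,-6.5,0],
    [-3,-6.5,0]
  ],
  "turn": [0,0,0,0,0,0,0,0]
}}

```text
time_s: 18.5
position: [0.3166, -0.3131, 0.2387]
orientation: [-3.133, -0.011, 1.336]
wrist_force: [-0.6, 0.1, -1.2]
grip_width: 0.499
```

```bash
python3 - <<'E'
from h import *
s=get_state();print(s['position'],s['wrist_force'],s['joint_vel'].round(3))
I=get_image('top');P=cloud(I);Z=P[...,2]
def f(xy,r,lo,hi):
    m=(Z>lo)&(Z<hi)&(np.hypot(P[...,0]-xy[0],P[...,1]-xy[1])<r);q=P[m];c,sz,a=cv2.minAreaRect((q[:,:2]*1000).astype(np.float32));print(m.sum(),np.round(c,1),np.round(sz,1),round(a,1),'z',np.median(q[:,2]).round(4));return np.array(c)
c=f((.496,-.011),.03,.043,.06);print('rider value',(c-[497.4,-5.0])@[.2334,.9724]+35)
f((.4696,.2355),.03,.18,.2);f((.4696,.2355),.03,.083,.1)
o=[I['frame']];S=get_image('side')
cv2.imwrite('pics/end.png',np.hstack([cv2.resize(I['frame'][100:330,80:480],(400,230)),cv2.resize(S['frame'][140:370,180:400],(380,400))[:230]]) if 0 else np.hstack([I['frame'][120:320,80:480],S['frame'][140:340,190:400]]))
E
```

```text
[ 0.31661916 -0.31307799  0.23866658] [-0.57505746  0.11328238 -1.21607554] [ 0.045 -0.022 -0.016  0.035  0.019  0.015]
55 [496.3  -9. ] [19.5 19.5] 77.1 z 0.0508
rider value 30.883825152435307
63 [468.9 235.5] [17.5 18.6] 20.3 z 0.1915
103 [469.7 233.9] [51.2 48.9] 20.7 z 0.0889
```

View pics/end.png

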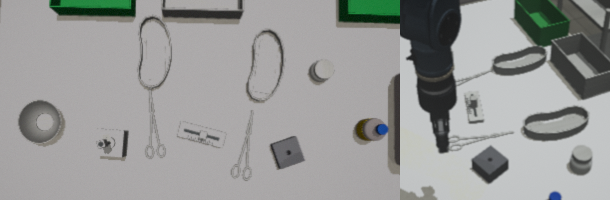

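The rider reads about 30 mm (30.9 by camera, 29.8 by TCP), and the gauge about 29 mm. That is well inside the 4 mm tolerance. The gauge stands upright and the other items look undisturbed.

```bash
python3 -c "
from bench import sign_off;print(sign_off())"
```

```text
the job is handed in; nothing more can be done
None
```

I gauged the bore at about 29 mm, left the gauge standing in it, and slid the rider to about 30 mm. The job was handed in at about 18.6 s; no verdict was reported.

- **Push:** The wrist force peaked at about 15 N with the rod bottomed, and stayed above 12 N for at least 0.5 s. That is roughly 14 N on the plug, an estimate after allowing for the gauge's weight and the collar's friction.
- **Depth:** The arm's height change gives 29.0 mm, and the head-top height in the top view gives 28.5 mm or slightly less.
- **Gauge as left:** The top view shows the head within about 1 mm of the bore axis. In the side view taken after release, the rod looked upright and the collar sat flat on the block (collar top at 90 mm).
- **Rider:** The top camera reads 30.9 mm and the arm position gives 29.8 mm. They disagree by about 1 mm, but both are within 4 mm of the gauge's reading.
- **Rest of the bench:** The dishes, forceps, bottle, jar and bowl look undisturbed in the last picture; I did not measure them. The arm was clear of everything.

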